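# Index the vial stage by one turn of its hand wheel

## Robot

A 6-joint arm with a two-finger parallel gripper is mounted at the origin on a cart in front of the work surface, level with it; the furniture and walls round the work are solid. World frame = base frame: x ahead of the robot, y to its left, z up, the work surface at z = 0. Lengths are in mm, angles in rad, forces in N, time in s.
With the tool pointing down it reaches from about 300 to 950 mm from the base axis. Payload 3.1 kg.
Tool frame: the origin (TCP) lies midway between the tips of the shut fingers; the grasp point (between the pads) lies 19 mm behind it; z points along the fingers, y is the line along which they close (so a half turn about z gives the same grasp; the last joint's range is limited). The gripper opens to 85 mm and grips with 20 to 120 N. Pads are 22 mm wide; open, the fingers measure 114 mm over their backs; the gripper's body (76 mm by 85 mm) begins 54 mm behind the grasp point. The pads swing forward as they close: fully open they stand 13 mm farther back than shut.
Start: joints at [1.049, 0.308, 1.634, -0, 1.2, -0.07], TCP at [272.891, 562.283, 231.272] pointing down, gripper open.
Joint ranges: [-3.06, 3.06], [-0.79, 1.96], [0.05, 2.63], [-1.19, 4.34], [0.05, 2.64], [-2.94, 2.94]. Speed limits (rad/s): [2.79, 2.79, 3.14, 3.14, 3.14, 3.14].

## Interface

Orientations are given as a unit quaternion [w, x, y, z].
In Python, from workcell import manip, optics gives the robot as it stands. Calls block until the motion is done:
- manip.goto(position, orientation): joint-space move of the TCP to a pose.
- manip.move_l(position, ori=None, speed=150): straight line of the TCP; ori=None keeps the orientation; speed is the mean speed in mm/s.
- manip.set_joints(angles): joint-space move.
- manip.release() and manip.close(): open the fingers fully, or close them until they stop; the grip force is fixed at half the most.
- manip.hold(seconds).
- manip.ik(position, orientation): joint angles nearest the present ones, or None.
- manip.sense(): the state.
- optics.camera(name): name is "side" or "top"; returns the picture (400x640x3 uint8, red, green, blue); there is no depth.
- optics.calibration(name): a dict with "camera_matrix" (3x3 intrinsics, pixels), "distortion" ([k1, k2, p1, p2, k3] as OpenCV has them; the pictures are not rectified), "extrinsics" (4x4, takes a point from world to camera coordinates). Camera axes: x right, y up, looking along -z (the intrinsics and any distortion apply to the point x, -y, -z); pixel columns grow to the right and rows downward; lengths in mm; the calibration is good to about 2 mm. A picture is of the moment at which its call begins. calibration takes no time and is no camera call.
A pose or a line that the arm cannot do raises manip.MotionError and nothing moves.
- manip.job_done(): hands the job in; it is judged then, once.
The state is a dict: "time_s": time; "q": joint angles; "dq": joint speeds; "joint_efforts": joint torques, N m; "tool_pos": TCP position; "tcp_rot": TCP orientation; "contact_force": force on the tool from outside, world axes, zero at the start; "wrist_torque": the same for the moment, N m; "width": opening from 0.0 (shut) to 1.0 (fully open); "grasp_force": force on a finger pad.
Only numpy, scipy, OpenCV 4.12 (cv2) and the standard library are available. Lean on these libraries where they do the work, as an engineer would, in place of code of your own. Each camera call takes 0.05 s, during which the arm holds its last target. There are 200 camera calls.

## Task

Move the next vial under the filling nozzle: with the fingertips, push the stage's hand wheel round counterclockwise (seen from above) by its upright red handle, through exactly one full turn, so that the handle stops over the yellow mark where it began. Push gently and never pinch the handle, do not set the wheel off backwards or run well past the mark, and do not push the vial carriage itself. Leave the things standing around where they are and finish with the hand clear of everything.

Things in the scene. Friction and masses are not known exactly. Their poses are not given: they have to be found in the camera images.
- crank_wheel (a joint): Steel hand wheel lying level on the grey gear head, rim radius 55 mm to the middle of its 12 mm thick bar, rim top 82 mm above the worktop, three spokes. Value in rad, 0 at the start with the handle over the yellow mark, growing counterclockwise seen from above; 6.283 is one full turn. Stops at -1 and 9.5. It has no spring: it stays where it is left and hardly coasts; dry friction, about 2 to 3 N at the handle. One turn moves the vial carriage 22 mm away from the wheel.
- wheel_handle: Upright red revolving handle on the wheel's rim, about 18 mm in diameter and 46 mm tall, spinning freely on its own pin. Origin at the centre of its foot, 55 mm from the wheel axis and 83 mm above the worktop; z is up along the handle, so its top is 129 mm above the worktop. It travels round the wheel axis on a 55 mm circle.
- wheel_axis (a point): Point on the vertical axis of the hand wheel, at the mid height of the rim (76 mm above the worktop). The gear head below is a grey block 92 x 92 mm whose top is 56 mm above the worktop.
- index_mark (a point): Upper edge of the outer tip of the yellow mark, a bar 6 mm wide that sticks out level from the gear head below the rim; 80 mm from the wheel axis and 56 mm above the worktop. At the start, and after a full turn, the handle stands in line with it as seen from the wheel axis.
- carriage (a joint): Blue vial carriage, 94 x 50 mm, carrying four fixed open vials 22 mm apart (tops 74 mm above the worktop), driven by the wheel along the rail. Value in m: 0 at the start, grows away from the wheel, 0.022 after one turn.
- next_vial (a point): Mouth of the second vial from the wheel, on the carriage, the one that must come under the nozzle.
- nozzle_tip (a point): Lower tip of the fixed steel filling nozzle, 86 mm above the worktop and 161 mm from the wheel axis along the rail; its white arm, 120 mm above the worktop, comes from a post beside the rail.
- beaker: Clear grey beaker, 67 x 78 x 83 mm, loose; origin at the centre of its underside. Bystander.
- cap_jar: Clear jar of small caps, 78 mm across, 107 mm tall, loose; origin at the centre of its underside. Bystander.
- wash: White wash bottle with red cap and bent spout, 223 mm tall, loose; origin on its underside, the 66 mm body's axis 26 mm off along its y. Bystander.
- tape: Roll of beige tape lying flat, 72 mm across, 18 mm thick, loose; origin at the centre of its underside. Bystander.
- blue_vial: Small vial with blue cap, 12 mm across, 32 mm tall, standing loose beside the gear head; origin at the centre of its underside. Bystander.
- filter: Yellow-rimmed disc filter, 29 mm across, 22 mm tall, loose on the worktop beside the gear head; origin at the centre of its underside. Bystander.

How it is judged (in metres and radians):
On the way, in this order (a step that is already met when the one before it is completed fails the run):
1. the wheel is pushed by its handle past a quarter turn counterclockwise (value of joint crank_wheel between 1.3 and 2.6 rad and contact force between any of the fingers, the arm and wheel_handle above 0.4 N), for 0.05 s.
2. the wheel is pushed by its handle past the half turn (value of joint crank_wheel between 3 and 4.3 rad and contact force between any of the fingers, the arm and wheel_handle above 0.4 N), for 0.05 s.
3. the wheel is pushed by its handle through the last quarter (value of joint crank_wheel between 4.6 and 5.9 rad and contact force between any of the fingers, the arm and wheel_handle above 0.4 N), for 0.05 s.
At the end, for the whole second after the job is handed in: The wheel rests one full turn counterclockwise from its start, within 0.2 rad (handle within 11 mm of the mark), the next vial within 2 mm of the nozzle's axis, no bystander has moved 15 mm or more (value of joint crank_wheel between 6.083 and 6.483 rad and velocity of joint crank_wheel between -0.05 and 0.05 rad/s and horizontal distance between next_vial and nozzle_tip below 0.002 m and distance of each of beaker, cap_jar, wash, tape, blue_vial, filter from where it was at the start of the episode below 0.015 m); the robot touches nothing.
It fails at once if the wheel is run well past the mark (over 0.4 rad beyond one turn) (value of joint crank_wheel above 6.683 rad).
It fails at once if the wheel is turned backwards from the start (over 0.3 rad) (value of joint crank_wheel below -0.3 rad).
It fails at once if the handle is pinched or shoved with more than 30 N (contact force between any of the fingers, the arm and wheel_handle above 30 N).
It fails at once if the robot pushes the vial carriage (contact force between any of the fingers, the arm and carriage above 2 N).
It fails at once if a bystander is lifted or pushed away (30 mm) (height (world z) of any of beaker, cap_jar, wash, tape, blue_vial, filter above 0.02 m or distance of any of beaker, cap_jar, wash, tape, blue_vial, filter from where it was at the start of the episode above 0.03 m).
It also fails if it takes over 53 s, if anything falls off the work surface, if the arm or the gripper's body presses on something with over 40 N, if the wrist force passes 120 N, or if a joint passes its speed limit or range.

## Working session

There is one attempt and no reset: what is moved stays moved. The work goes in short steps, each a Python script; the robot and the scene stay as the last script left them, time stands still between calls to the robot, and variables do not carry over. Pictures are saved under pics/ and viewed, at most 10 in all, crops included, and the job is handed in when it is done.

```bash
mkdir -p pics
python3 - <<'E'
from workcell import manip, optics
import cv2
for n in("side","top"):
    cv2.imwrite(f"pics/{n}0.png",optics.camera(n)[:,:,::-1]); c=optics.calibration(n); print(n,c)
s=manip.sense(); print(s)
E
```

```text
side {'camera_matrix': array([[483.17158234,   0.        , 323.70541915],
       [  0.        , 483.17158234, 194.13983384],
       [  0.        ,   0.        ,   1.        ]]), 'distortion': array([0.02003927, 0.        , 0.        , 0.        , 0.        ]), 'extrinsics': array([[-8.66465272e-01,  4.99066426e-01, -1.30627414e-02,
         4.87264893e+02],
       [-4.08865039e-01, -6.94359831e-01,  5.92194061e-01,
         1.28126114e+02],
       [ 2.86473930e-01,  5.18456486e-01,  8.05689493e-01,
        -1.50337129e+03],
       [ 0.00000000e+00,  0.00000000e+00,  0.00000000e+00,
         1.00000000e+00]])}
top {'camera_matrix': array([[485.73701236,   0.        , 318.03696951],
       [  0.        , 485.73701236, 203.12405147],
       [  0.        ,   0.        ,   1.        ]]), 'distortion': array([-0.08214406,  0.        ,  0.        ,  0.        ,  0.        ]), 'extrinsics': array([[-2.68977518e-02, -9.99592207e-01,  9.58804971e-03,
        -1.58773368e+01],
       [ 9.80222538e-01, -2.44928994e-02,  1.96376867e-01,
        -5.65972938e+02],
       [-1.96061947e-01,  1.468051
[... 164 characters left out ...]
([ 1.04931534e+00,  3.08924228e-01,  1.63506523e+00,  1.78269168e-05,
        1.19970201e+00, -6.97255975e-02]), 'dq': array([-1.46774244e-04, -4.75418844e-04, -3.90712919e-03,  7.78439809e-04,
       -5.71659884e-04, -6.94767443e-05]), 'joint_efforts': array([-6.33903419e-04, -4.16404366e+01, -2.77646577e+01, -8.00381986e-05,
        4.02305988e-03,  8.08143312e-07]), 'tool_pos': array([272.50126691, 561.63402547, 230.15514985]), 'tcp_rot': array([-3.13653273e-04,  2.23964881e-01,  9.74596650e-01, -1.00147158e-03]), 'contact_force': array([ 0.49172283, -0.5376038 ,  0.93394376]), 'wrist_torque': array([ 0.03453889, -0.02706656, -0.05572021]), 'grasp_force': 0.0, 'width': 1.0002464712023744}
```

View pics/top0.png

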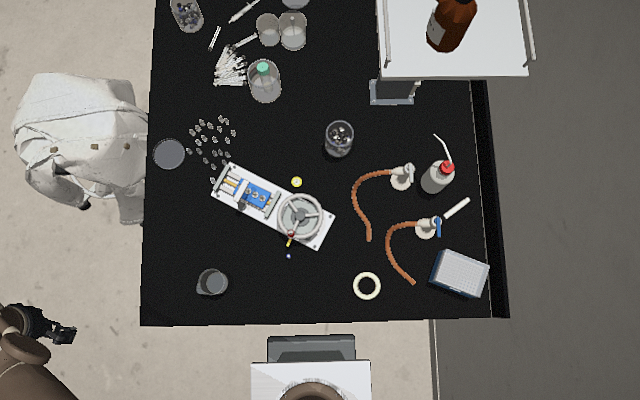

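View pics/side0.png

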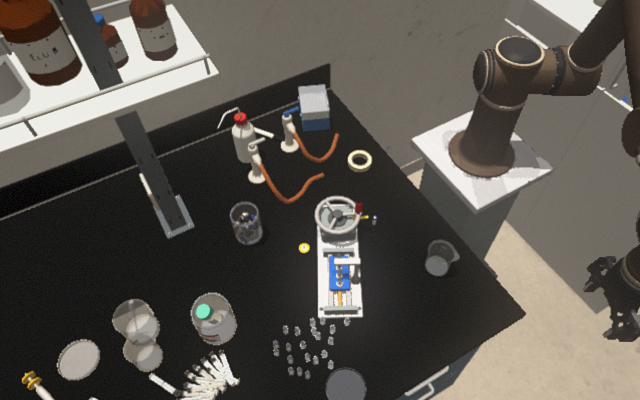

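The top view shows the wheel at about (300,217), the red handle at (291,235), the yellow mark at (289,242), the blue vial at (289,256) and the carriage at (255,195). In the side view the wheel is at (338,215) and the handle at (358,208). I'll enlarge both next.

```bash
cat > h.py <<'E'
import numpy as np, cv2
from workcell import manip, optics
cal={n:optics.calibration(n) for n in("side","top")}
F=np.diag([1.,-1,-1])
def ray(n,uv):
    c=cal[n]; p=cv2.undistortPoints(np.array([[uv]],float),c["camera_matrix"],c["distortion"])[0,0]
    R=F@c["extrinsics"][:3,:3]; t=F@c["extrinsics"][:3,3]
    return -R.T@t, R.T@np.array([p[0],p[1],1.])
def onz(n,uv,z):
    o,d=ray(n,uv); return o+d*(z-o[2])/d[2]
def tri(a,b):
    (o1,d1),(o2,d2)=ray("side",a),ray("top",b)
    s=np.linalg.lstsq(np.c_[d1,-d2],o2-o1,rcond=None)[0]
    p,q=o1+s[0]*d1,o2+s[1]*d2; return (p+q)/2,np.linalg.norm(p-q)
def proj(n,P):
    c=cal[n]; R=F@c["extrinsics"][:3,:3]; t=F@c["extrinsics"][:3,3]
    return cv2.projectPoints(np.array(P,float).reshape(-1,1,3),cv2.Rodrigues(R)[0],t,c["camera_matrix"],c["distortion"])[0][:,0]
def blobs(im,kind,roi):
    x0,y0,x1,y1=roi; h=cv2.cvtColor(im[y0:y1,x0:x1],cv2.COLOR_RGB2HSV)
    H,S,V=[h[...,i].astype(int) for i in range(3)]
    m={"red":((H<8)|(H>172))&(S>120)&(V>60),"yellow":(H>18)&(H<35)&(S>130)&(V>90),"blue":(H>100)&(H<130)&(S>100)&(V>50)}[kind]
    k,l,st,ce=cv2.connectedComponentsWithStats(m.astype(np.uint8))
    return [(int(st[i,4]),(ce[i]+[x0,y0]).round(2),(st[i,:4]+[x0,y0,0,0]).tolist()) for i in range(1,k) if st[i,4]>3]
E
python3 - <<'E'
from h import *
T=cv2.imread("pics/top0.png");S=cv2.imread("pics/side0.png")
for n,im,r in(("top",T,(200,150,350,270)),("side",S,(290,180,390,330))):
    for k in("red","yellow","blue"): print(n,k,blobs(im[:,:,::-1],k,r))
a=cv2.resize(T[155:265,205:345],None,fx=4,fy=4,interpolation=cv2.INTER_CUBIC)
b=cv2.resize(S[185:325,295:385],None,fx=3.14,fy=3.14,interpolation=cv2.INTER_CUBIC)[:440][:, :240]
cv2.imwrite("pics/z.png",np.hstack([a,b]))
E
```

```text
top red [(13, array([290.92, 234.85]), [288, 233, 6, 4])]
top yellow [(52, array([296.21, 181.33]), [291, 176, 11, 11]), (28, array([229.39, 182.39]), [224, 178, 12, 9]), (7, array([267.71, 202.  ]), [267, 201, 3, 3]), (21, array([288.62, 241.86]), [286, 239, 6, 8])]
top blue [(36, array([237.44, 186.03]), [233, 179, 11, 15]), (332, array([255.98, 195.46]), [241, 182, 30, 27]), (5, array([289.4, 254.2]), [288, 253, 3, 4]), (5, array([286.2, 255.8]), [286, 254, 2, 4])]
side red [(59, array([358.42, 206.81]), [356, 202, 7, 11])]
side yellow [(26, array([364.54, 216.73]), [361, 215, 8, 4]), (4, array([353.5, 217.5]), [353, 217, 2, 2]), (64, array([303.84, 247.45]), [298, 243, 12, 11]), (32, array([339.53, 297.91]), [338, 291, 4, 14])]
side blue [(15, array([343.6 , 256.33]), [341, 255, 7, 3]), (398, array([338.27, 275.78]), [329, 256, 21, 34])]
```

View pics/z.png

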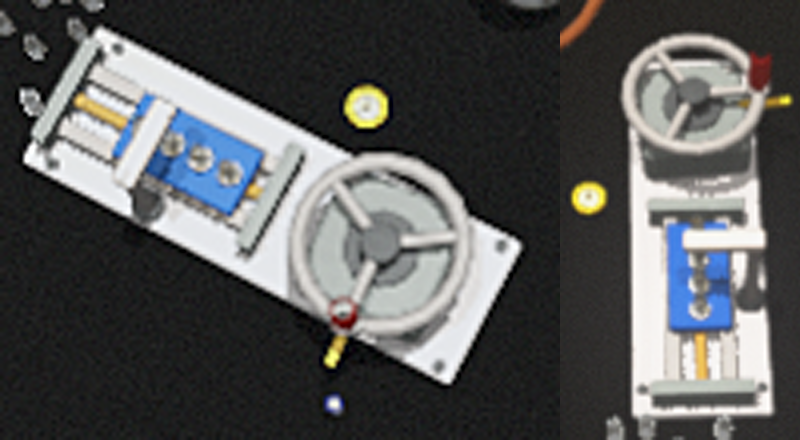

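The enlarged crop shows the wheel centre at about top (300.2,216.0) and side (338.3,214.9). The mark tip is at top (287.3,246.2) and side (368.3,216.8). The nozzle arm and carriage lie up and to the left, along the rail. The filter is at top (296,181) and the vial at (288,256).

Run:
```python
from h import *
A=tri((338.3,214.9),(300.2,216.0));print("axis",A, onz("top",(300.2,216),80),onz("side",(338.3,214.9),80))
M=tri((368.3,216.8),(287.3,246.2));print("mark",M,onz("top",(287.3,246.2),56),onz("side",(368.3,216.8),56))
print("handle top",onz("top",(290.7,233),129), onz("side",(359.5,203),129))
print("filter",onz("top",(296.2,181.3),20),"vial",onz("top",(287.9,255.5),28))
print("beaker",onz("top",(212,282),40),"tape",onz("top",(367,286),9),"jar",onz("top",(339,139),60))
a=(onz("top",(300.2,216),80)+onz("side",(338.3,214.9),80))/2
print(a)
t=np.linspace(0,2*np.pi,24,endpoint=False)
for n in("top","side"):
    im=cv2.imread(f"pics/{n}0.png")
    print(n,proj(n,a+np.c_[61*np.cos(t),61*np.sin(t),0*t]).round(1)[::6].tolist(), proj(n,[a]))
# reach check: joints for tool-down poses around circle with fixed orientation
print(manip.ik([a[0],a[1],110],[0,0.22,0.975,0]))
```

```text
axis (array([527.60554197,  17.87652151,  76.15353837]), np.float64(1.373783145435305)) [527.46111853  17.33562725  80.        ] [528.48880225  20.56564128  80.        ]
mark (array([452.50786172,  52.99643537,  54.84769786]), np.float64(1.5532104260524926)) [451.80276807  53.45861532  56.        ] [453.54506791  53.06148897  56.        ]
handle top [476.52745102  40.75998559 129.        ] [480.15395535  44.52287036 129.        ]
filter [635.95774504  27.90706052  20.        ] vial [429.84536324  53.66256965  28.        ]
beaker [363.52641626 254.47566671  40.        ] tape [ 343.65809301 -157.13958293    9.        ] jar [742.85743155 -92.94022551  60.        ]
[527.97496039  18.95063426  80.        ]
top [[299.1, 193.0], [276.2, 216.4], [300.0, 239.0], [322.9, 215.2]] [[299.57837777 215.82159902]]
side [[318.1, 224.2], [350.3, 231.3], [357.7, 204.8], [326.6, 198.3]] [[338.15230359 214.3804763 ]]
[-4.65529150e-02  2.77523387e-01  1.95034179e+00 -4.44089210e-16
  9.13727482e-01 -1.17350025e+00]
```

```bash
cat >> h.py <<'E'
from scipy.spatial.transform import Rotation
A=np.array([527.8,18.5]); TH0=np.radians(154.7); Z=97
def pose(d,gap=0,z=Z):
    th=TH0+d; psi=max(np.radians(-63),np.radians(-115.3)+d)
    n=np.array([np.cos(psi),np.sin(psi)])
    p=A+55*np.array([np.cos(th),np.sin(th)])-(20+gap)*n
    R=np.array([[n[0],n[1],0],[n[1],-n[0],0],[0,0,-1.]])
    q=Rotation.from_matrix(R).as_quat(scalar_first=True)
    return np.r_[p,z],q
E
python3 - <<'E'
from h import *
for d in np.arange(0,6.4,.5):
    j=manip.ik(*pose(d)); print(round(d,1),None if j is None else j.round(2))
manip.close()
manip.goto(*pose(0,14,200)); print(manip.sense()["q"].round(2))
manip.move_l(pose(0,14)[0]); s=manip.sense(); print(s["time_s"],s["tool_pos"],s["contact_force"],pose(0,14)[0])
for n in("side","top"): cv2.imwrite(f"pics/{n}1.png",optics.camera(n)[:,:,::-1])
a=cv2.imread("pics/top1.png")[155:265,235:345];b=cv2.imread("pics/side1.png")[165:275,290:400]
cv2.imwrite("pics/z1.png",cv2.resize(np.hstack([a,b]),None,fx=3.6,fy=3.6,interpolation=cv2.INTER_CUBIC))
E
```

```text
0.0 [ 0.03  0.2   2.08 -0.    0.86  2.71]
0.5 [-0.02  0.19  2.1  -0.    0.85  2.65]
1.0 [-0.08  0.2   2.09 -0.    0.86  2.5 ]
1.5 [-0.13  0.22  2.06 -0.    0.86  1.95]
2.0 [-0.16  0.26  2.   -0.    0.88  1.43]
2.5 [-0.15  0.31  1.94 -0.    0.89  0.93]
3.0 [-0.13  0.36  1.87 -0.    0.91  0.46]
3.5 [-0.09  0.39  1.83 -0.    0.92 -0.  ]
4.0 [-0.04  0.4   1.82 -0.    0.93 -0.45]
4.5 [ 0.01  0.38  1.84 -0.    0.92 -0.91]
5.0 [ 0.05  0.35  1.88 -0.    0.91 -1.37]
5.5 [ 0.06  0.31  1.94 -0.    0.89 -1.85]
6.0 [ 0.05  0.26  2.01 -0.    0.87 -2.36]
[0.06 0.04 2.02 0.   1.08 2.73]
4.0833 [463.44273445  72.46222087  97.61529698] [-0.16377656  1.12896287  0.68578614] [462.63978278  72.29890431  97.        ]
```

View pics/z1.png

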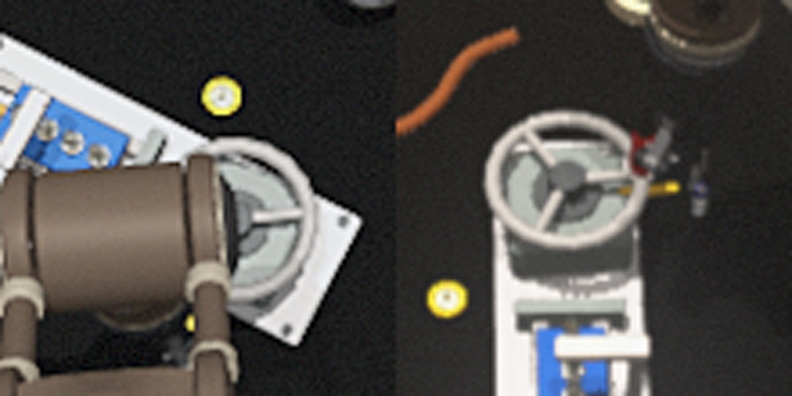

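The side view shows the fingertip just outside the handle, at about (362,207) full-frame. The handle is still on the mark and the vial is undisturbed. Next I push, monitoring force and looking again after a quarter turn.

```bash
cat >> h.py <<'E'
def push(d0,d1,step=np.radians(10),speed=30):
    for d in np.linspace(d0,d1,max(1,int(np.ceil((d1-d0)/step)))+1)[1:]:
        manip.move_l(*pose(d),speed=speed); s=manip.sense(); f=s["contact_force"]
        print(round(d,2),round(s["time_s"],1),f.round(1),(s["tool_pos"]-pose(d)[0]).round(1))
        if np.linalg.norm(f[:2])>15: print("STOP"); break
E
python3 - <<'E'
from h import *
print(proj("side",[[463.4,72.5,97.6],[478,42.5,129]]))
manip.move_l(*pose(0,0),speed=30); print(manip.sense()["contact_force"])
push(0,np.radians(80))
for n in("side","top"): cv2.imwrite(f"pics/{n}2.png",optics.camera(n)[:,:,::-1])
a=cv2.imread("pics/top2.png")[155:265,235:345];b=cv2.imread("pics/side2.png")[165:275,290:400]
print(blobs(b[:,:,::-1],"red",(0,0,110,110)))
cv2.imwrite("pics/z2.png",cv2.resize(np.hstack([a,b]),None,fx=3.6,fy=3.6,interpolation=cv2.INTER_CUBIC))
t=TH0+np.radians(80);print(proj("side",[np.r_[A+55*np.array([np.cos(t),np.sin(t)]),z] for z in(83,129)])-[290,165])
E
```

```text
[[370.18892239 214.89997706]
 [359.78570952 202.09786928]]
[ 0.10259694 -0.00254413 -0.43140696]
0.17 5.3 [-1.7  2.7  0.5] [-0.4  0.1 -0.1]
0.35 5.7 [-0.7  1.5 -0.2] [ 0.1 -0.6 -0.1]
0.52 6.2 [-0.4  1.1  0.1] [ 0.2 -0.5 -0. ]
0.7 6.7 [-0.1  0.  -0.2] [ 0.3 -0.4  0. ]
0.87 7.1 [-0.3  0.6 -1.2] [ 0.4 -0.5  0. ]
1.05 7.6 [-0.9  0.5 -0.2] [ 0.2 -0.1  0.1]
1.22 8.1 [-0.5  1.5  0.8] [0. 0. 0.]
1.4 8.6 [-0.4  1.   0.9] [ 0.  0. -0.]
[(59, array([48.69, 26.81]), [46, 20, 7, 13])]
[[49.6735448  31.80073616]
 [49.9108122  21.52257492]]
```

View pics/z2.png

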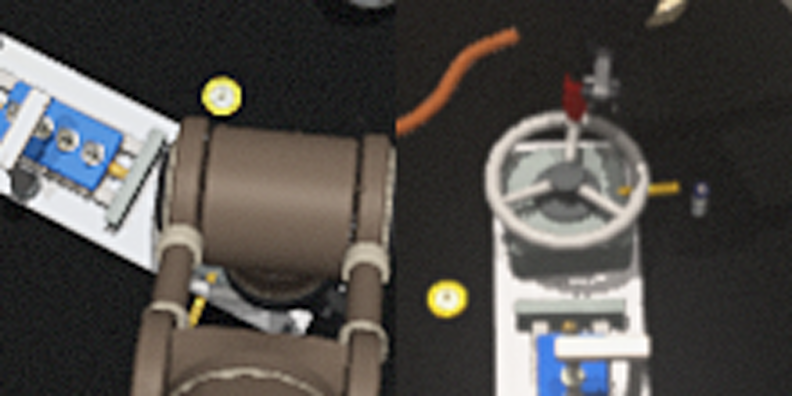

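The handle turned about 80°, to side (339,192), as predicted and perhaps 1 px ahead, and the bystanders are still in place. I'll continue, and stop short of the mark.

Run:
```python
from h import *
push(np.radians(80),np.radians(345))
for n in("side","top"): cv2.imwrite(f"pics/{n}3.png",optics.camera(n)[:,:,::-1])
b=cv2.imread("pics/side3.png")[165:275,290:400];a=cv2.imread("pics/top3.png")[155:265,205:315]
print(blobs(b[:,:,::-1],"red",(0,0,110,110)))
cv2.imwrite("pics/z3.png",cv2.resize(np.hstack([a,b]),None,fx=3.6,fy=3.6,interpolation=cv2.INTER_CUBIC))
for g in(335,345,350,360):
    t=TH0+np.radians(g);print(g,proj("side",[np.r_[A+55*np.array([np.cos(t),np.sin(t)]),106]])-[290,165])
```

```text
1.57 9.2 [-0.8  0.4  0.6] [-0.   0.  -0.1]
1.74 9.7 [-1.3  0.5 -0.3] [-0.1  0.  -0.1]
1.91 10.2 [-0.6  0.3 -1. ] [-0.1  0.  -0.1]
2.08 10.6 [-0.6 -0.3 -1.4] [-0.   0.  -0.1]
2.25 11.1 [-0.4 -0.2 -1.2] [ 0.  0. -0.]
2.42 11.6 [-1.1 -0.5 -0.9] [0.1 0.1 0. ]
2.6 12.1 [ 0.2 -0.8 -0.7] [0.1 0.  0.1]
2.77 12.6 [-0.2 -1.4 -0.1] [0.1 0.1 0.1]
2.94 13.1 [-1.2 -1.9 -0.9] [0.1 0.1 0.1]
3.11 13.5 [-0.4  0.  -0.7] [0.  0.1 0.1]
3.28 14.0 [-0.5 -0.1 -1. ] [0.  0.  0.1]
3.45 14.5 [ 0.3 -0.5 -0.2] [-0.  0.  0.]
3.62 15.0 [-0.8 -1.8  0.2] [0.  0.  0.1]
3.79 15.5 [ 0.3 -1.6  0. ] [ 0.  -0.   0.1]
3.97 15.9 [ 0.5 -0.7  0.6] [-0.1  0.   0. ]
4.14 16.4 [ 0.9 -0.9 -0.3] [-0.  0.  0.]
4.31 16.9 [ 0.  -0.5 -0.1] [-0.  -0.   0.1]
4.48 17.4 [ 1.3 -0.7 -0.2] [ 0.  -0.   0.1]
4.65 17.9 [ 1.7 -0.1 -1. ] [ 0. -0.  0.]
4.82 18.4 [1.8 0.2 0.2] [-0.  0.  0.]
4.99 18.9 [0.8 0.2 0.6] [-0. -0.  0.]
5.16 19.3 [ 1.4 -0.1  0.3] [-0. -0.  0.]
5.34 19.8 [1.2 0.  1.1] [-0. -0.  0.]
5.51 20.3 [0.8 1.4 1.4] [-0. -0.  0.]
5.68 20.8 [0.4 1.  0.6] [ 0.  -0.1  0. ]
5.85 21.3 [0.9 0.9 1.2] [-0.  -0.1 -0. ]
6.02 21.8 [0.1 1.6 0.7] [-0.1 -0.1 -0. ]
[]
335 [[68.37862221 49.61521081]]
345 [[69.20841198 46.64034624]]
350 [[69.38165293 45.12276735]]
360 [[69.24355654 42.0860234 ]]
```

View pics/z3.png

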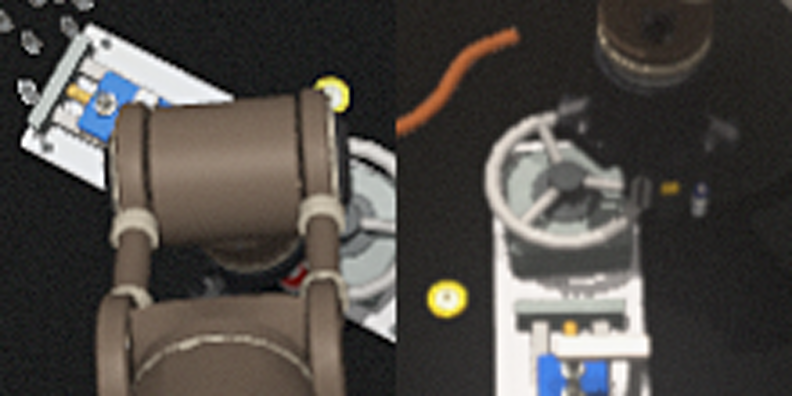

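The handle is partly hidden but near the mark, seen at top (286,231). I'll back off, lift clear and look before the last nudge.

Run:
```python
from h import *
d=np.radians(345)
manip.move_l(pose(d,18)[0],speed=60); manip.move_l(pose(d,18,200)[0])
j=manip.sense()["q"].copy(); j[0]+=.9; manip.set_joints(j); print(manip.sense()["time_s"])
for n in("side","top"):
    im=optics.camera(n);cv2.imwrite(f"pics/{n}4.png",im[:,:,::-1])
    r=(270,200,310,265) if n=="top" else (345,190,385,225)
    im0=cv2.imread(f"pics/{n}0.png")[:,:,::-1]
    for k in("red","yellow"): print(n,k,blobs(im,k,r),"was",blobs(im0,k,r))
b=cv2.imread("pics/side4.png")[165:315,290:400];a=cv2.imread("pics/top4.png")[145:295,205:345]
cv2.imwrite("pics/z4.png",cv2.resize(np.hstack([a,b]),None,fx=3.2,fy=3.2,interpolation=cv2.INTER_CUBIC))
for g in(330,340,345,350,355,360):
    t=TH0+np.radians(g);P=[np.r_[A+55*np.array([np.cos(t),np.sin(t)]),110]];print(g,proj("side",P),proj("top",P))
```

```text
24.7833
side red [(56, array([358.5 , 211.46]), [355, 206, 8, 11])] was [(59, array([358.42, 206.81]), [356, 202, 7, 11])]
side yellow [(25, array([364.88, 216.56]), [362, 215, 7, 4])] was [(26, array([364.54, 216.73]), [361, 215, 8, 4]), (4, array([353.5, 217.5]), [353, 217, 2, 2])]
top red [(12, array([286.25, 232.  ]), [283, 230, 6, 4])] was [(13, array([290.92, 234.85]), [288, 233, 6, 4])]
top yellow [(16, array([288.38, 241.06]), [286, 237, 6, 10])] was [(21, array([288.62, 241.86]), [286, 239, 6, 8])]
330 [[357.79443572 215.18237404]] [[281.87900992 226.44840097]]
340 [[358.94424205 212.27131593]] [[284.32894665 229.26417499]]
345 [[359.27981243 210.7679613 ]] [[285.73438692 230.50262601]]
350 [[359.45334717 209.24843965]] [[287.24613634 231.614774  ]]
355 [[359.46460168 207.7245267 ]] [[288.8525792  232.59180689]]
360 [[359.31458824 206.20787439]] [[290.54131877 233.42596535]]
```

View pics/z4.png

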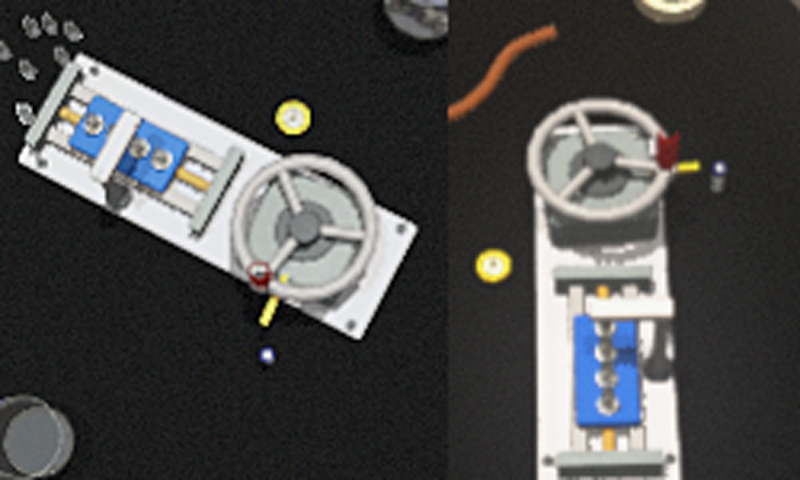

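The handle is about 15° short: it needs 5.5 px in the top view and 4.65 px in the side view, and the model gives 345°. So the command matches the actual angle, and I'll push the last 15°.

Run:
```python
from h import *
d=np.radians(345)
P,q=pose(d,18,200)
j=manip.sense()["q"].copy(); j[0]-=.9; manip.set_joints(j)
manip.move_l(P,q); manip.move_l(*pose(d,18)); manip.move_l(*pose(d,1),speed=40)
push(d,np.radians(360),step=np.radians(5),speed=20)
d=np.radians(360)
manip.move_l(pose(d,18)[0],speed=60); manip.move_l(pose(d,18,200)[0])
j=manip.sense()["q"].copy(); j[0]+=.9; manip.set_joints(j); print(manip.sense()["time_s"],manip.sense()["contact_force"])
for n in("side","top"):
    im=optics.camera(n);cv2.imwrite(f"pics/{n}5.png",im[:,:,::-1])
    r=(270,200,310,265) if n=="top" else (345,190,385,225)
    im0=cv2.imread(f"pics/{n}0.png")[:,:,::-1]
    for k in("red","yellow","blue"): print(n,k,blobs(im,k,r),"was",blobs(im0,k,r))
```

```text
6.11 28.6 [0.9 1.3 0.7] [0.6 0.3 0.2]
6.2 29.1 [0.7 2.3 1.5] [0.2 0.  0.2]
6.28 29.5 [0.2 1.5 1.1] [ 0.1 -0.1  0.1]
32.3417 [ 0.0752867  -0.70486232 -0.17409011]
side red [(62, array([358.45, 206.69]), [356, 201, 7, 12])] was [(59, array([358.42, 206.81]), [356, 202, 7, 11])]
side yellow [(26, array([364.54, 216.73]), [361, 215, 8, 4]), (4, array([353.5, 217.5]), [353, 217, 2, 2])] was [(26, array([364.54, 216.73]), [361, 215, 8, 4]), (4, array([353.5, 217.5]), [353, 217, 2, 2])]
side blue [] was []
top red [(13, array([290.92, 234.85]), [288, 233, 6, 4])] was [(13, array([290.92, 234.85]), [288, 233, 6, 4])]
top yellow [(19, array([288.58, 241.68]), [286, 239, 6, 8])] was [(21, array([288.62, 241.86]), [286, 239, 6, 8])]
top blue [(5, array([289.4, 254.2]), [288, 253, 3, 4]), (5, array([286.2, 255.8]), [286, 254, 2, 4])] was [(5, array([289.4, 254.2]), [288, 253, 3, 4]), (5, array([286.2, 255.8]), [286, 254, 2, 4])]
```

The handle is back at its starting pixels in both views, and the hand is clear.

```bash
python3 -c "
from workcell import manip
print(manip.job_done())"
```

```text
the job is handed in; nothing more can be done
None
```

The wheel was pushed one full turn counterclockwise and stopped with its handle back over the yellow mark (same spot in both camera views), the hand was clear, and the job was handed in after about 32 s of robot time; no verdict came back.

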